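# Put the paint-tin roller into third gear and start it

## Task

The tin roller on the painter's bench has two tins of enamel lying on its rollers and is to mix them at third speed: with your fingertips push its gear lever out of the left side of the H gate, across through neutral and forward fully home into third, which is the far right slot as you face the machine, without forcing it and without putting it into reverse (the near right slot) on the way. Then press the start button, the small flat one on the left of the switch block and not the mushroom-headed stop, all the way in and let it come up again. Only push the lever, never take its knob or shaft between the fingers, and leave the paint tins, the brush, the jar and the can of swabs where they are.

Things in the scene. Friction and masses are not known exactly. Their poses are not given: they have to be found in the camera images.
- mill: the tin roller, a fixed bench machine 850 mm long (y), 285 deep (x), turned up to 0.15 rad. Origin on the bench under its green gearbox's middle; x forward (away from the robot), y left, z up. Gearbox 270 x 280 mm, flat top 150 mm high. Left (y 140 to 500): roller bed, two 50 mm rollers along y, axes 85 mm high, end plate 126 mm high. Right (y -145 to -335): motor 130 mm across, up to 163 mm high
- gate_mid (a point): middle of the H gate on the top face of its steel plate (116 x 96 mm), 156 mm above the bench, at x 35, y 0 mm of the mill; axes as the mill's. Two slots along x at y +15 mm (left: far end first, near end second) and y -15 mm (right: far end THIRD, near end reverse), joined by the neutral cross slot at x = 0. The 10 mm shaft crosses only within about 3 mm of x = 0 there (6 mm at the knob); the corners are rounded
- lever: gear lever: origin at the centre of its black ball knob (36 mm diameter), on a steel shaft 10 mm thick; z up along the lever. It swings about a point 170 mm below the origin, 93 mm below gate_mid. Knob from gate_mid, in its axes: x = 170 sin(shift), y = -170 sin(select) cos(shift), z = 170 cos(select) cos(shift) - 93 mm: 50 mm fore and aft, 29 mm to each side, 67 to 77 mm above. Moves at about 2 N, stays where left
- select (a joint): sideways angle of the gear lever, rad: -0.17 fully left, +0.17 fully right (hard stops). At the start -0.17 to -0.155 (left slot)
- shift (a joint): fore-and-aft angle of the gear lever, rad: 0 in neutral, +0.30 fully forward, -0.30 fully back (hard stops). At the start anywhere from -0.28 to 0.28, so the lever may stand in first, in second or in neutral. Third gear is shift at +0.30 with select between 0.13 and 0.17; home means shift above 0.25
- start (a joint): travel of the start button, m: 0 released, 0.006 fully pressed; a spring pushes it back, about 5 N at full travel
- start_top (a point): middle of the top of the start button: flat, black, 24 mm diameter, pressed straight down, standing 10 mm proud of a 40 mm steel collar. Top 192 mm above the bench, at x -92, y +50 mm of the mill, on a grey switch block (56 x 164 mm, top 170 mm high)
- stop (a joint): travel of the stop button, m: 0 released, 0.006 pressed. Not to be pressed
- stop_top (a point): middle of the top of the stop button, a black mushroom head of 40 mm diameter, 205 mm above the bench, at x = -92 mm, y = -50 mm of the mill. Leave alone
- tin_a: bystander: paint tin 85 mm diameter, 100 mm long, lying across the roller bed next to the gearbox, axis along the rollers; origin at its centre, about 130 mm above the bench
- tin_b: bystander: the same, nearer the far left end of the roller bed; origin at its centre
- small_tin: bystander: small paint tin 54 mm diameter, 58 mm high, standing on the gearbox at its far left corner, about 65 mm beyond and 108 mm left of the gate's middle; origin at the centre of its underside
- brush: bystander: flat lettering brush 165 mm long, 13 mm wide, 8 mm thick, lying fore and aft on the right edge of the gearbox; origin under its middle
- jar: bystander: glass jar with brass lid, 80 mm diameter, 115 mm high, standing on the bench close in front of the motor or of the roller bed; origin under its centre
- swab_can: bystander: open metal can 72 mm diameter, 75 mm high, with swabs that stick out to 107 mm; stands on the bench in front of the roller bed or of the motor, where the jar is not; origin under its centre

How it is judged:
By the outcome, as a careful person would: the job done as asked, in the order asked, and still so for the second after the job is handed in, with the robot touching nothing.
It also fails if it takes over 58 s, if anything falls off the work surface, if the arm or the gripper's body presses on something with over 40 N, if the wrist force passes 120 N, or if a joint passes its speed limit or range.

## Robot

A 6-joint arm with a two-finger parallel gripper is mounted at the origin on the work surface. World frame = base frame: x ahead of the robot, y to its left, z up, the work surface at z = 0. Lengths are in mm, angles in rad, forces in N, time in s.
With the tool pointing down it reaches from about 350 to 775 mm from the base axis. Payload 5.5 kg.
Tool frame: the origin (TCP) lies at the very end of the fingers, on their centre line; the grasp point (between the pads) lies 19 mm behind it (ctrl.grip_depth is the distance from the TCP to the grasp point, in mm); z points along the fingers, y is the line along which they close (so a half turn about z gives the same grasp; the last joint's range is limited). The gripper opens to 85 mm and grips with 20 to 120 N. Pads are 22 mm wide; open, the fingers measure 114 mm over their backs; the gripper's body (76 mm by 85 mm) begins 54 mm behind the grasp point. The pads swing forward as they close: fully open they stand 13 mm farther back than shut.
Start: joints at [-1.3, 0.313, 0.046, 1.304, 0, 1.431], TCP at [229.622, -527.205, 231.323] pointing down, gripper open.
Joint ranges: [-2.76, 2.76], [-0.86, 1.69], [-1.03, 1.26], [-2.2, 2.34], [-1.47, 1.5], [-3.14, 3.14]. Speed limits (rad/s): [2.57, 2.57, 3.14, 3.14, 3.14, 3.14].

## Interface

Orientations are given as a rotation vector (axis times angle).
In Python, from station import ctrl gives the robot as it stands. The module is installed in compiled form; this text tells all that it offers.
- The arm moves only by the tool servo_tool, never from a script. Its argument "rows" is a list of rows, each an object with "offset": the shift along the tool's x, y, z in m, a list of three; "dr": the turn, a rotation vector about the tool's x, y, z in degrees, a list of three; "gripper": the closure, from -1 (fully open) to 1 (shut). A call has 1 to 8 rows; each row is the pose to reach, as a shift and turn from the pose commanded when the call began, along the tool's axes at that moment; what a row does not reach only later rows make up. A row lasts 1/12 s, in which the tool goes at most 41.7 mm and 7.16 degrees, less where a joint would pass 70% of its speed; a pose out of reach is approached as far as the arm can. A call with a gripper value outside its range is refused whole. The fingers move at their own pace and stop on an object; "grip_force" is the grip in N (left out, the last holds). Time passes only in rows, so rows that repeat a pose let the fingers close. It gives the time, the measured TCP pose, the force, the opening and the grip force at its end, in the units of the state.
- ctrl.state(): the state, without advancing time (a new reading comes with each control period).
- ctrl.camera(name): name is "scene" or "top" or "wrist"; returns (picture, depth): 400x640x3 uint8, red, green, blue; 400x640 float32, mm along the optical axis (not along the pixel's ray), 0 where there is no reading.
- ctrl.get_calibration(name): a dict with "mtx" (3x3 intrinsics, pixels), "k1" (the pictures are not rectified: a ray, as slopes to the right and down, at radius r is drawn at 1 + k1 r^2 times it, then the intrinsics apply), "origin" and "orientation" of the camera in the world; the wrist camera has in their place "tool_from_camera" (4x4, takes a point from camera to tool coordinates, whose origin is the TCP and whose axes are the flange's). Camera axes: x right, y up, looking along -z (the intrinsics and any distortion apply to the point x, -y, -z); pixel columns grow to the right and rows downward; lengths in mm; the calibration is good to about 2 mm. A picture is of the moment at which its call begins: read the wrist's pose just before it. get_calibration takes no time and is no camera call.
- ctrl.hand_in(): hands the job in; it is judged then, once.
The state is a dict: "time_s": time; "joints": joint angles; "joint_vel": joint speeds; "tau": joint torques, N m; "position": TCP position; "tcp_rot": TCP orientation; "force": force on the tool from outside, world axes, zero at the start; "moment": the same for the moment, N m; "opening": opening from 0.0 (shut) to 1.0 (fully open); "grasp_force": force on a finger pad.
Only numpy, scipy, OpenCV 4.12 (cv2) and the standard library are available. Lean on these libraries where they do the work, as an engineer would, in place of code of your own. Each camera call takes 0.05 s, during which the arm holds its last target. There are 200 camera calls.

## Working session

There is one attempt and no reset: what is moved stays moved. The work goes in short steps, Python scripts to look and compute and a tool call to move; the robot and the scene stay as the last step left them, time stands still between calls to the robot, and variables do not carry over. Pictures are saved under pics/ and viewed, at most 10 in all, crops included, and the job is handed in when it is done.

Besides the shell and the picture viewer there is one more tool, called as a command line: name --argument value ..., lists and objects as JSON in quotes. servo_tool: Moves the arm, as the interface text tells. Its arguments: {"type":"object","properties":{"rows":{"type":"array","items":{"type":"object","properties":{"offset":{"type":"array","items":{"type":"number"}},"dr":{"type":"array","items":{"type":"number"}},"gripper":{"type":"number"}}}},"grip_force":{"type":"number"}},"required":["rows"]}

```bash
mkdir -p pics; cat > h.py <<'E'
import numpy as np, cv2
from scipy.spatial.transform import Rotation as R
from station import ctrl
def campose(n,st=None):
    c=ctrl.get_calibration(n)
    if n=="wrist":
        T=np.eye(4);T[:3,:3]=R.from_rotvec(st["tcp_rot"]).as_matrix();T[:3,3]=st["position"]
        T=T@np.array(c["tool_from_camera"]);return c,T[:3,:3],T[:3,3]
    o=np.array(c["orientation"],float)
    M=o if o.shape==(3,3) else R.from_rotvec(o).as_matrix()
    return c,M,np.array(c["origin"],float)
def slopes(c,px):
    K=np.array(c["mtx"]);px=np.atleast_2d(px).astype(float)
    d=np.stack([(px[:,0]-K[0,2])/K[0,0],(px[:,1]-K[1,2])/K[1,1]],1);s=d.copy()
    for _ in range(20): s=d/(1+c["k1"]*(s**2).sum(1,keepdims=True))
    return s
def rays(n,px,st=None):
    c,M,o=campose(n,st);s=slopes(c,px)
    return o,(np.c_[s[:,0],-s[:,1],-np.ones(len(s))])@M.T
def onplane(n,px,z,st=None):
    o,d=rays(n,px,st);return o+d*((z-o[2])/d[:,2])[:,None]
def cloud(n,dep,st=None):
    v,u=np.mgrid[0:400,0:640];o,d=rays(n,np.c_[u.ravel(),v.ravel()],st)
    P=o+d*dep.ravel()[:,None];P[dep.ravel()==0]=np.nan
    return P.reshape(400,640,3)
E
python3 - <<'E'
from h import *
st=ctrl.state();print({k:np.round(v,3) for k,v in st.items()})
for n in("top","scene"):
    c=ctrl.get_calibration(n);print(c)
    p,d=ctrl.camera(n);np.savez(""+n+".npz",p=p,d=d);cv2.imwrite(f"pics/{n}0.png",p[:,:,::-1])
E
```

```text
{'time_s': np.float64(0.0), 'joints': array([-1.3  ,  0.314,  0.045,  1.304,  0.   ,  1.431]), 'joint_vel': array([ 0.001,  0.001, -0.001, -0.   , -0.   , -0.001]), 'tau': array([-0.0000e+00, -4.8062e+01,  2.9854e+01,  1.9000e-02, -0.0000e+00,
       -0.0000e+00]), 'position': array([ 229.473, -526.675,  230.392]), 'tcp_rot': array([-3.074, -0.64 ,  0.   ]), 'force': array([ 0.121, -0.129, -1.   ]), 'moment': array([ 0.031, -0.022, -0.001]), 'grasp_force': np.float64(0.0), 'opening': np.float64(1.002)}
{'mtx': array([[371.19903164,   0.        , 325.25628504],
       [  0.        , 371.19903164, 195.09984311],
       [  0.        ,   0.        ,   1.        ]]), 'k1': -0.07392276171137208, 'origin': array([ 471.61068729,   97.61502483, 1014.77040521]), 'orientation': array([ 0.05599622, -0.06096147, -1.54909707])}
{'mtx': array([[385.03111014,   0.        , 319.86467493],
       [  0.        , 385.03111014, 199.6748654 ],
       [  0.        ,   0.        ,   1.        ]]), 'k1': -0.0764700734040364, 'origin': array([1037.1911456 , -184.41209657,  800.4143654 ]), 'orientation': array([0.66479808, 0.40868413, 1.03036534])}
```

View pics/top0.png

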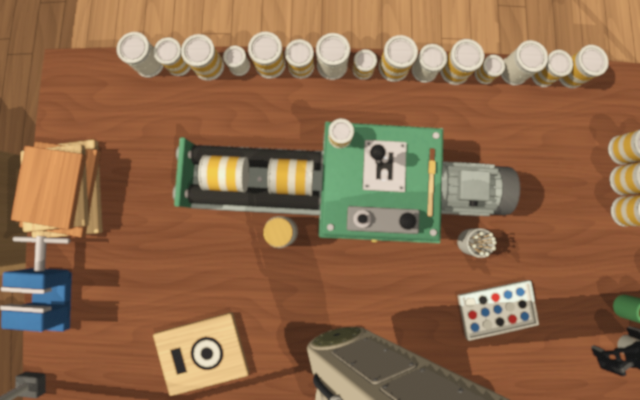

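View pics/scene0.png

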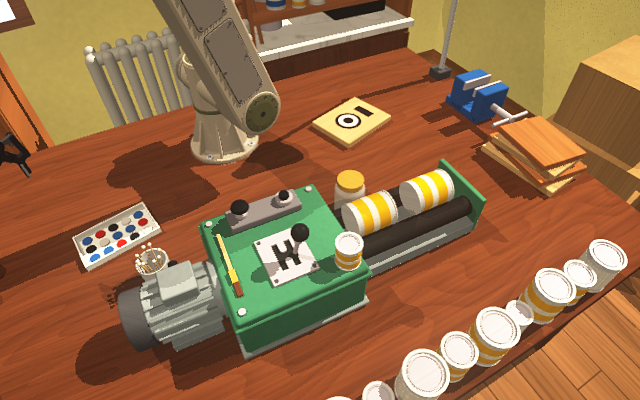

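The top view shows the gate plate near (385,166), the knob at (378,153), so the lever is in first, the start button at (363,218) and the mushroom stop at (408,221). The scene view agrees: knob (300,232), stop (240,208), start (284,197). Next I measure these.

```bash
python3 - <<'E'
from h import *
P={}
out=[]
for n,box in(("top",(310,115,460,250)),("scene",(190,170,380,340))):
    z=np.load(n+".npz");p=z["p"];d=z["d"];C=cloud(n,d);P[n]=C
    hsv=cv2.cvtColor(p,cv2.COLOR_RGB2HSV)
    H=C[...,2];m=np.zeros(H.shape,bool);x0,y0,x1,y1=box;m[y0:y1,x0:x1]=1
    g=m&(hsv[...,0]>55)&(hsv[...,0]<90)&(hsv[...,1]>90)&(abs(H-150)<8)
    q=C[g];print(n,"green top",len(q),np.median(q[:,2]))
    r=cv2.minAreaRect(q[:,:2].astype(np.float32));print(" rect",r)
    w=m&(hsv[...,1]<60)&(hsv[...,2]>140)&(abs(H-156)<8)
    k,lab,s,_=cv2.connectedComponentsWithStats(w.astype(np.uint8));i=1+s[1:,4].argmax()
    q=C[lab==i];print(" plate",len(q),np.median(q[:,2]),cv2.minAreaRect(q[:,:2].astype(np.float32)))
    for zl,zh,nm in((210,255,"knob"),(185,215,"btn")):
        b=m&(H>zl)&(H<zh)&(hsv[...,2]<80)
        k,lab,s,ce=cv2.connectedComponentsWithStats(b.astype(np.uint8))
        for i in range(1,k):
            if s[i,4]>8:
                q=C[lab==i];print(" ",nm,s[i],ce[i].round(1),np.median(q,0).round(1),q.max(0).round(),q.min(0).round())
    crop=p[y0:y1,x0:x1];out.append(cv2.resize(crop,(395,400),interpolation=cv2.INTER_CUBIC))
cv2.imwrite("pics/c1.png",np.hstack(out)[:,:,::-1])
E
```

```text
top green top 1574 150.26487920108315
 rect ((571.3173217773438, -37.85302734375), (273.67779541015625, 263.24609375), 88.4416732788086)
 plate 1692 155.90394393676831 ((609.2885131835938, -42.26551818847656), (103.9178695678711, 123.34356689453125), 88.31767272949219)
  knob [371 145  14  16 154] [377.6 152.3] [622.1 -12.9 244.7] [638.   1. 251.] [608. -26. 231.]
  btn [400 213  16  16 208] [407.6 220.5] [479.5 -86.  203.4] [497. -70. 208.] [ 464. -104.  195.]
  btn [359 215   8   7  49] [362.4 218.2] [484.   13.1 192.5] [491.  20. 196.] [477.   4. 190.]
scene green top 8020 150.0645155958128
 rect ((576.319091796875, -42.41365051269531), (278.2845458984375, 268.6820068359375), 88.12963104248047)
 plate 1706 156.15087765152083 ((607.274169921875, -41.399349212646484), (98.62328338623047, 123.69879913330078), 88.5542984008789)
  knob [291 224  18  18 259] [299.5 232.3] [634.5 -18.2 241.4] [644.  -1. 249.] [616. -33. 223.]
  btn [279 190  10  10  73] [283.2 194.3] [487.5  10.2 191.5] [496.  21. 196.] [475.   0. 185.]
  btn [231 200  18  15 214] [239.  206.9] [487.5 -89.5 202.8] [502. -70. 207.] [ 465. -107.  194.]
```

View pics/c1.png

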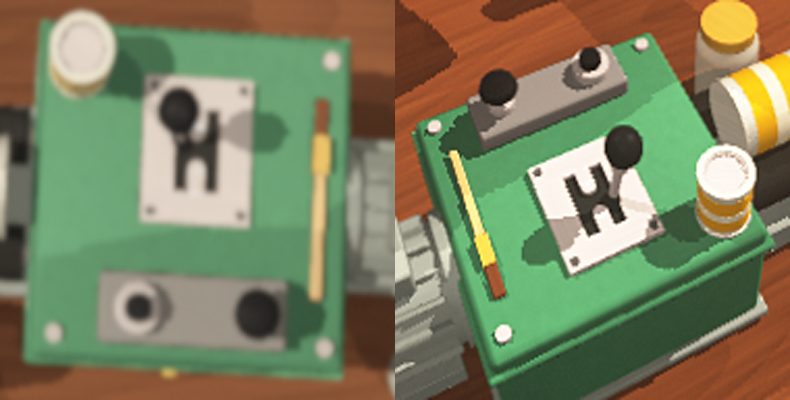

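The crops confirm it: lever in the far-left slot (first), start on the left with its pale collar, stop on the right. Triangulating the key points.

```bash
cat >> h.py <<'E'
def tri(a,b):
    A=np.zeros((3,3));B=np.zeros(3)
    for o,d in(a,b):
        d=d[0]/np.linalg.norm(d[0]);M=np.eye(3)-np.outer(d,d);A+=M;B+=M@o
    x=np.linalg.solve(A,B);return x,[np.linalg.norm(np.cross(x-o,d[0]/np.linalg.norm(d[0]))) for o,d in(a,b)]
E
python3 - <<'E'
from h import *
for nm,a,b in(("knob",(377.6,152.3),(299.5,232.3)),("start",(362.4,218.2),(283.2,194.3)),("stop",(407.6,220.5),(239,206.9))):
    x,e=tri(rays("top",[a]),rays("scene",[b]));print(nm,x.round(1),np.round(e,1))
    if nm=="knob": K=x
g=np.array([608.3,-41.8,156]);y=-0.028
M=R.from_euler('z',y).as_matrix();r=M.T@(K-g);print("knob in gate",r,"shift",np.arcsin(r[0]/170))
print("start pred",g+M@[-127,50,36],"stop",g+M@[-127,-50,49])
st=ctrl.state();T=R.from_rotvec(st["tcp_rot"]).as_matrix();print(T.round(3))
print(T.T@(np.array([608,-42,330])-st["position"]))
E
```

```text
knob [625.1 -14.7 228.5] [0.2 0.2]
start [483.7  11.9 187.3] [0. 0.]
stop [480.3 -88.  195.3] [0.2 0.2]
knob in gate [16.03689639 27.58650665 72.54358313] shift 0.09447516249302451
start pred [482.74959782  11.73593665 192.        ] stop [479.94996367 -88.22486591 205.        ]
[[ 0.917  0.399 -0.   ]
 [ 0.399 -0.917  0.002]
 [ 0.    -0.002 -1.   ]]
[ 540.62370645 -293.43147742  -98.90938895]
```

servo_tool --rows '[{"offset": [0, 0, -0.04], "dr": [0, 0, 0], "gripper": 1}, {"offset": [0.02, -0.01, -0.08], "dr": [0, 0, -5], "gripper": 1}, {"offset": [0.05, -0.027, -0.11], "dr": [0, 0, -10], "gripper": 1}, {"offset": [0.085, -0.046, -0.11], "dr": [0, 0, -15], "gripper": 1}, {"offset": [0.12, -0.065, -0.11], "dr": [0, 0, -20], "gripper": 1}, {"offset": [0.155, -0.084, -0.11], "dr": [0, 0, -25], "gripper": 1}, {"offset": [0.19, -0.103, -0.11], "dr": [0, 0, -30], "gripper": 1}, {"offset": [0.225, -0.122, -0.11], "dr": [0, 0, -35], "gripper": 1}]'

```text
time_s: 0.77
position: [387.9, -323.6, 341.1]
tcp_rot: [-2.737, -1.541, 0.0]
force: [0.2, -0.2, -0.8]
opening: 0.001
grasp_force: 0.0
```

```bash
cat > go.py <<'E'
from h import *
import sys
st=ctrl.state();T=R.from_rotvec(st["tcp_rot"]).as_matrix()
g=np.array([608.3,-41.8,156]);y=-0.03;M=R.from_euler('z',y).as_matrix()
m=M.T@(st["position"]-g)
print("t",round(st["time_s"],2),"pos",st["position"].round(1),"gate",m.round(1),"F",(M.T@st["force"]).round(1),"open",round(float(st["opening"]),2),"q",st["joints"].round(2))
t=M@np.array([[0,1,0],[1,0,0],[0,0,-1]]).astype(float)
if len(sys.argv)>3: print("tool offset",(T.T@(g+M@np.array(list(map(float,sys.argv[1:4])))-st["position"])).round(1))
print("turn",np.degrees(R.from_matrix(T.T@t).as_rotvec()).round(1))
E
python3 go.py 60 27 180
```

```text
t 0.77 pos [ 387.9 -323.6  341.1] gate [-211.9 -288.3  185.1] F [ 0.2 -0.2 -0.8] open 0.0 q [-0.85  0.17  0.13  1.53  0.    1.26]
tool offset [408.3  81.2   5.2]
turn [ -0.   -0.  -29.5]
```

servo_tool --rows '[{"offset": [0.04, 0.008, 0], "dr": [0, 0, -4], "gripper": 1}, {"offset": [0.08, 0.016, 0], "dr": [0, 0, -8], "gripper": 1}, {"offset": [0.12, 0.024, 0], "dr": [0, 0, -12], "gripper": 1}, {"offset": [0.16, 0.032, 0], "dr": [0, 0, -16], "gripper": 1}, {"offset": [0.2, 0.04, 0], "dr": [0, 0, -20], "gripper": 1}, {"offset": [0.24, 0.048, 0], "dr": [0, 0, -24], "gripper": 1}, {"offset": [0.28, 0.056, 0], "dr": [0, 0, -29.5], "gripper": 1}, {"offset": [0.31, 0.062, 0], "dr": [0, 0, -29.5], "gripper": 1}]'

```text
time_s: 1.43
position: [603.3, -90.6, 340.5]
tcp_rot: [-2.252, -2.189, -0.0]
force: [-0.4, -1.3, 0.1]
opening: -0.003
grasp_force: 0.0
```

```bash
python3 go.py 75 27 100
python3 - <<'E'
from h import *
st=ctrl.state();p,d=ctrl.camera("wrist");cv2.imwrite("pics/w1.png",p[:,:,::-1]);np.savez("w1.npz",p=p,d=d)
C=cloud("wrist",d,st)
g=np.array([608.3,-41.8,156]);M=R.from_euler('z',-0.03).as_matrix();G=(C-g)@M
H=C[...,2];hsv=cv2.cvtColor(p,cv2.COLOR_RGB2HSV)
T=R.from_rotvec(st["tcp_rot"]).as_matrix();L=(C-st["position"])@T
f=(L[...,2]<5)&(L[...,2]>-40)&(np.hypot(L[...,0],L[...,1])<60)
print("finger pts",f.sum(), L[f].min(0) if f.any() else '',L[f].max(0) if f.any() else '')
for nm,m in(("knob",(H>215)&(H<255)&(hsv[...,2]<90)&(abs(G[...,0])<90)&(abs(G[...,1])<60)),):
    if m.any(): print(nm,m.sum(),np.median(G[m],0),G[m].min(0),G[m].max(0))
E
```

```text
t 1.43 pos [603.3 -90.6 340.5] gate [ -3.5 -48.9 184.5] F [-0.4 -1.3  0.1] open -0.0 q [-0.28  0.39  0.42  1.6   0.    1.32]
tool offset [75.7 78.7 84.5]
turn [-0.  -0.   0.1]
finger pts 2528 [-12.41601582 -14.4320729  -39.98779041] [11.61378354 12.79594865 -3.66372213]
knob 1719 [15.33198371 27.88968371 87.8058    ] [-1.09220373  9.8862869  72.48284655] [32.7141095  44.32258186 93.84379305]
```

View pics/w1.png

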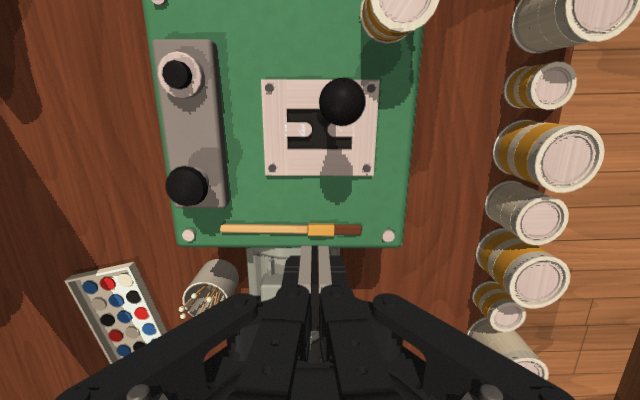

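The wrist view shows the knob at (342,101) over the far-left slot, and the shut fingers at the bottom, about 27 mm thick. I'll go in front of the knob, beyond it, and descend.

servo_tool --rows '[{"offset": [0.025, 0.026, 0], "dr": [0, 0, 0], "gripper": 1}, {"offset": [0.05, 0.052, 0], "dr": [0, 0, 0], "gripper": 1}, {"offset": [0.076, 0.079, 0], "dr": [0, 0, 0], "gripper": 1}, {"offset": [0.076, 0.079, 0.02], "dr": [0, 0, 0], "gripper": 1}, {"offset": [0.076, 0.079, 0.05], "dr": [0, 0, 0], "gripper": 1}, {"offset": [0.076, 0.079, 0.085], "dr": [0, 0, 0], "gripper": 1}, {"offset": [0.076, 0.079, 0.115], "dr": [0, 0, 0], "gripper": 1}, {"offset": [0.076, 0.079, 0.13], "dr": [0, 0, 0], "gripper": 1}]'

```text
time_s: 2.15
position: [681.3, -19.7, 205.7]
tcp_rot: [-2.255, -2.179, 0.007]
force: [-0.2, 0.2, -0.0]
opening: 0.001
grasp_force: 0.0
```

```bash
python3 go.py 45 27 55
```

```text
t 2.15 pos [681.3 -19.7 205.7] gate [72.3 24.3 49.7] F [-0.3  0.2 -0. ] open 0.0 q [-0.15  0.54  0.33  1.37 -0.    1.46]
tool offset [  2.6 -27.3  -5.1]
turn [-0.4 -0.  -0.2]
```

servo_tool --rows '[{"offset": [0.001, -0.006, 0], "dr": [0, 0, 0], "gripper": 1}, {"offset": [0.001, -0.012, 0], "dr": [0, 0, 0], "gripper": 1}, {"offset": [0.001, -0.018, 0], "dr": [0, 0, 0], "gripper": 1}, {"offset": [0.001, -0.023, 0], "dr": [0, 0, 0], "gripper": 1}, {"offset": [0.001, -0.027, 0], "dr": [0, 0, 0], "gripper": 1}, {"offset": [0.001, -0.03, 0], "dr": [0, 0, 0], "gripper": 1}, {"offset": [0.001, -0.033, 0], "dr": [0, 0, 0], "gripper": 1}, {"offset": [0.001, -0.035, 0], "dr": [0, 0, 0], "gripper": 1}]'

```text
time_s: 2.82
position: [649.1, -18.1, 212.6]
tcp_rot: [2.257, 2.181, 0.003]
force: [1.7, 0.4, 2.2]
opening: -0.004
grasp_force: 1.1
```

```bash
python3 go.py 32 27 55
cat > knob.py <<'E'
from h import *
g=np.array([608.3,-41.8,156]);M=R.from_euler('z',-0.03).as_matrix()
# knob by dark blob near its predicted sphere in top and scene
for n in("top","scene","wrist"):
    st=ctrl.state();p,d=ctrl.camera(n);C=cloud(n,d,st);G=(C-g)@M
    v=cv2.cvtColor(p,cv2.COLOR_RGB2HSV)[...,2]
    m=(v<90)&(G[...,2]>60)&(G[...,2]<100)&(abs(G[...,0])<75)&(abs(G[...,1])<55)
    k,lab,s,ce=cv2.connectedComponentsWithStats(m.astype(np.uint8))
    for i in range(1,k):
        if s[i,4]>30:
            q=G[lab==i]
            # sphere fit, fixed radius 18
            from scipy.optimize import least_squares
            f=least_squares(lambda c:np.linalg.norm(q-c,axis=1)-18,np.median(q,0)-[0,0,14],loss="soft_l1")
            print(n,s[i,4],"fit",f.x.round(1),"rms",np.sqrt(2*f.cost/len(q)).round(2),"min",q.min(0).round(),"max",q.max(0).round())
E
python3 knob.py
```

```text
t 2.82 pos [649.1 -18.1 212.6] gate [40.  24.9 56.6] F [1.7 0.4 2.2] open -0.0 q [-0.15  0.46  0.22  1.33 -0.    1.45]
tool offset [ 2.1 -8.   1.6]
turn [ 0.2  0.  -0.2]
scene 46 fit [10.  28.3 76.6] rms 1.31 min [ 2. 10. 70.] max [35. 16. 99.]
wrist 5280 fit [ 9.9 26.8 75.6] rms 2.31 min [-8. 13. 61.] max [ 41.  46. 100.]
wrist 532 fit [46.1 47.6 81.7] rms 1.47 min [42. 30. 64.] max [ 52.  38. 100.]
wrist 42 fit [58.8 48.  93.4] rms 0.34 min [54. 31. 97.] max [ 59.  32. 100.]
```

Contact made; the knob is at about x = 9.5 with the TCP at 40. Pushing 9 mm more.

servo_tool --rows '[{"offset": [0.001, -0.002, 0], "dr": [0, 0, 0], "gripper": 1}, {"offset": [0.002, -0.004, 0], "dr": [0, 0, 0], "gripper": 1}, {"offset": [0.002, -0.006, 0], "dr": [0, 0, 0], "gripper": 1}, {"offset": [0.002, -0.008, 0], "dr": [0, 0, 0], "gripper": 1}, {"offset": [0.002, -0.009, 0], "dr": [0, 0, 0], "gripper": 1}, {"offset": [0.002, -0.009, 0], "dr": [0, 0, 0], "gripper": 1}]'

```text
time_s: 3.47
position: [639.2, -15.6, 211.2]
tcp_rot: [-2.259, -2.183, 0.0]
force: [1.7, 0.3, 1.1]
opening: 0.0
grasp_force: 0.8
```

```bash
python3 go.py 0 65 55; python3 knob.py
```

```text
t 3.47 pos [639.2 -15.6 211.2] gate [30.1 27.2 55.2] F [1.7 0.4 1.1] open 0.0 q [-0.15  0.45  0.19  1.32  0.    1.46]
tool offset [ 37.7 -30.2   0.2]
turn [-0.  -0.  -0.2]
scene 63 fit [-0.3 28.3 76.5] rms 1.36 min [-7.  9. 67.] max [ 25.  18. 100.]
wrist 4342 fit [-0.8 27.3 75.4] rms 1.47 min [-18.  22.  62.] max [ 27.  46. 100.]
wrist 1233 fit [26.4 23.8 77.3] rms 1.97 min [28. 15. 60.] max [ 43.  40. 100.]
wrist 68 fit [50.4 51.  96.3] rms 0.33 min [45. 32. 96.] max [ 51.  35. 100.]
```

Knob within a millimetre of neutral. Now back off, rise, and go round to its left side.

servo_tool --rows '[{"offset": [0, 0.01, 0], "dr": [0, 0, 0], "gripper": 1}, {"offset": [0, 0.01, -0.02], "dr": [0, 0, 0], "gripper": 1}, {"offset": [0, 0.01, -0.055], "dr": [0, 0, 0], "gripper": 1}, {"offset": [0.02, -0.005, -0.06], "dr": [0, 0, 0], "gripper": 1}, {"offset": [0.043, -0.03, -0.06], "dr": [0, 0, 0], "gripper": 1}, {"offset": [0.043, -0.03, -0.055], "dr": [0, 0, 0], "gripper": 1}, {"offset": [0.043, -0.03, -0.03], "dr": [0, 0, 0], "gripper": 1}, {"offset": [0.043, -0.03, 0], "dr": [0, 0, 0], "gripper": 1}]'

```text
time_s: 4.28
position: [611.8, 28.9, 212.9]
tcp_rot: [2.255, 2.182, 0.004]
force: [1.3, -0.1, -0.9]
opening: -0.004
grasp_force: 0.0
```

```bash
python3 go.py 0 57 55;python3 knob.py
```

```text
t 4.28 pos [611.8  28.9 212.9] gate [ 1.4 70.7 56.9] F [ 1.3 -0.  -0.9] open -0.0 q [-0.08  0.39  0.11  1.29 -0.    1.52]
tool offset [-13.7  -1.3   1.9]
turn [ 0.3  0.  -0.2]
scene 264 fit [-1.6 27.  75. ] rms 0.75 min [-13.   9.  67.] max [17. 43. 95.]
wrist 347 fit [-0.5 27.2 75.4] rms 0.53 min [-7. 40. 70.] max [-1. 46. 87.]
```

servo_tool --rows '[{"offset": [-0.006, -0.001, 0], "dr": [0, 0, 0], "gripper": 1}, {"offset": [-0.012, -0.001, 0], "dr": [0, 0, 0], "gripper": 1}, {"offset": [-0.017, -0.001, 0], "dr": [0, 0, 0], "gripper": 1}, {"offset": [-0.022, -0.001, 0], "dr": [0, 0, 0], "gripper": 1}, {"offset": [-0.027, -0.001, 0], "dr": [0, 0, 0], "gripper": 1}, {"offset": [-0.032, -0.001, 0], "dr": [0, 0, 0], "gripper": 1}, {"offset": [-0.036, -0.001, 0], "dr": [0, 0, 0], "gripper": 1}, {"offset": [-0.04, -0.001, 0], "dr": [0, 0, 0], "gripper": 1}]'

```text
time_s: 5.1
position: [608.8, -12.2, 211.5]
tcp_rot: [2.259, 2.183, 0.0]
force: [0.5, 1.8, 2.5]
opening: -0.002
grasp_force: 1.0
```

```bash
python3 go.py 0 5 55;python3 knob.py
```

```text
t 5.1 pos [608.8 -12.2 211.5] gate [-0.4 29.6 55.5] F [0.5 1.8 2.5] open -0.0 q [-0.15  0.39  0.1   1.29 -0.    1.45]
tool offset [-24.6   0.5   0.5]
turn [ 0.   0.  -0.3]
scene 280 fit [-1.7 -0.9 77.4] rms 0.91 min [-12. -18.  60.] max [ 17.  18. 100.]
scene 36 fit [28.5 26.2 70.4] rms 1.13 min [ 5. 21. 65.] max [13. 38. 82.]
wrist 1620 fit [-0.9 22.9 78.8] rms 2.17 min [-4.  2. 60.] max [ 12.  43. 100.]
wrist 575 fit [-8.  51.6 81.7] rms 1.54 min [-15.  35.  63.] max [ -4.  43. 100.]
wrist 64 fit [-20.7  52.9  94.5] rms 0.37 min [-23.  34.  96.] max [-17.  37. 100.]
wrist 56 fit [18.5 52.9 94.7] rms 0.29 min [14. 35. 95.] max [ 20.  36. 100.]
```

It is half across at under 2 N. Continuing 25.5 mm.

servo_tool --rows '[{"offset": [-0.004, 0, 0], "dr": [0, 0, 0], "gripper": 1}, {"offset": [-0.008, 0, 0], "dr": [0, 0, 0], "gripper": 1}, {"offset": [-0.012, 0, 0], "dr": [0, 0, 0], "gripper": 1}, {"offset": [-0.016, 0, 0], "dr": [0, 0, 0], "gripper": 1}, {"offset": [-0.02, 0, 0], "dr": [0, 0, 0], "gripper": 1}, {"offset": [-0.023, 0, 0], "dr": [0, 0, 0], "gripper": 1}, {"offset": [-0.0255, 0, 0], "dr": [0, 0, 0], "gripper": 1}, {"offset": [-0.0255, 0, 0], "dr": [0, 0, 0], "gripper": 1}]'

```text
time_s: 5.92
position: [607.7, -37.9, 211.1]
tcp_rot: [2.26, 2.182, -0.001]
force: [0.0, -0.6, -0.0]
opening: -0.003
grasp_force: 0.0
```

```bash
python3 go.py -45 -26 55;python3 knob.py
```

```text
t 5.92 pos [607.7 -37.9 211.1] gate [-0.7  3.9 55.1] F [ 0.1 -0.6 -0. ] open -0.0 q [-0.19  0.39  0.1   1.29 -0.    1.41]
tool offset [-30.1 -44.2   0.2]
turn [-0.   0.  -0.3]
scene 284 fit [ -1.7 -25.6  75.3] rms 0.9 min [-14. -43.  64.] max [ 17.  -6. 100.]
scene 34 fit [28.6  2.4 69.8] rms 1.31 min [ 5. -4. 63.] max [13. 13. 79.]
wrist 2185 fit [-1.6 -1.7 79.5] rms 2.26 min [-15. -25.  60.] max [ 12.  18. 100.]
wrist 68 fit [-20.9  28.3  95.7] rms 0.33 min [-23.  10.  96.] max [-17.  12. 100.]
wrist 67 fit [19.1 27.8 94.4] rms 0.34 min [14.  9. 96.] max [ 20.  11. 100.]
```

servo_tool --rows '[{"offset": [0.01, 0, 0], "dr": [0, 0, 0], "gripper": 1}, {"offset": [0.01, 0, -0.02], "dr": [0, 0, 0], "gripper": 1}, {"offset": [0.01, -0.005, -0.055], "dr": [0, 0, 0], "gripper": 1}, {"offset": [-0.005, -0.025, -0.06], "dr": [0, 0, 0], "gripper": 1}, {"offset": [-0.031, -0.046, -0.06], "dr": [0, 0, 0], "gripper": 1}, {"offset": [-0.031, -0.046, -0.055], "dr": [0, 0, 0], "gripper": 1}, {"offset": [-0.031, -0.046, -0.03], "dr": [0, 0, 0], "gripper": 1}, {"offset": [-0.031, -0.046, 0], "dr": [0, 0, 0], "gripper": 1}]'

```text
time_s: 6.73
position: [562.4, -66.7, 213.0]
tcp_rot: [2.256, 2.179, 0.005]
force: [-0.1, 0.4, 0.6]
opening: 0.001
grasp_force: 0.0
```

```bash
python3 go.py 0 -27 52;python3 knob.py
```

```text
t 6.73 pos [562.4 -66.7 213. ] gate [-45.1 -26.2  57. ] F [-0.1  0.4  0.6] open 0.0 q [-0.26  0.3  -0.02  1.25  0.    1.35]
tool offset [-0.5 45.1  5.3]
turn [ 0.3  0.1 -0.3]
top 54 fit [ -2.1 -26.2  76.7] rms 0.68 min [-14. -20.  75.] max [10. -8. 93.]
scene 312 fit [ -2.4 -26.   75.5] rms 2.19 min [-45. -43.  60.] max [ 17. -10.  96.]
wrist 3123 fit [-49.6 -23.9  82.8] rms 2.59 min [-72. -38.  60.] max [-29. -11. 100.]
wrist 4670 fit [ -1.7 -25.8  75.6] rms 1.06 min [-30. -35.  67.] max [ 15.  -7. 100.]
wrist 47 fit [-70.9   4.   95. ] rms 0.33 min [-75. -14.  96.] max [-71. -13. 100.]
```

servo_tool --rows '[{"offset": [-0.001, 0.006, 0.001], "dr": [0, 0, 0], "gripper": 1}, {"offset": [-0.001, 0.012, 0.002], "dr": [0, 0, 0], "gripper": 1}, {"offset": [-0.001, 0.018, 0.003], "dr": [0, 0, 0], "gripper": 1}, {"offset": [-0.001, 0.024, 0.004], "dr": [0, 0, 0], "gripper": 1}, {"offset": [-0.001, 0.03, 0.004], "dr": [0, 0, 0], "gripper": 1}, {"offset": [-0.001, 0.036, 0.004], "dr": [0, 0, 0], "gripper": 1}, {"offset": [-0.001, 0.042, 0.004], "dr": [0, 0, 0], "gripper": 1}, {"offset": [-0.001, 0.046, 0.004], "dr": [0, 0, 0], "gripper": 1}]'

```text
time_s: 7.55
position: [607.6, -69.1, 207.2]
tcp_rot: [2.259, 2.183, 0.0]
force: [-1.2, 1.1, 0.1]
opening: -0.002
grasp_force: 0.7
```

```bash
python3 go.py 18 -27 52;python3 knob.py
```

```text
t 7.55 pos [607.6 -69.1 207.2] gate [  0.1 -27.3  51.2] F [-1.3  1.   0.1] open -0.0 q [-0.24  0.39  0.1   1.28  0.    1.36]
tool offset [ 0.4 17.9 -0.8]
turn [ 0.  -0.  -0.2]
scene 272 fit [ 30.5 -25.5  72.9] rms 0.8 min [ 22. -42.  66.] max [50. -9. 93.]
wrist 7106 fit [11.2 -9.8 86. ] rms 3.25 min [-22. -40.  60.] max [ 47.  -7. 100.]
wrist 104 fit [-27.4   1.9  98.4] rms 0.47 min [-32. -17.  96.] max [-22. -15. 100.]
```

Right slot, x = 30. Pushing on slowly to the stop.

servo_tool --rows '[{"offset": [0, 0.003, 0], "dr": [0, 0, 0], "gripper": 1}, {"offset": [0, 0.006, 0], "dr": [0, 0, 0], "gripper": 1}, {"offset": [0, 0.009, 0], "dr": [0, 0, 0], "gripper": 1}, {"offset": [0, 0.012, 0], "dr": [0, 0, 0], "gripper": 1}, {"offset": [0, 0.015, 0], "dr": [0, 0, 0], "gripper": 1}, {"offset": [0, 0.017, 0], "dr": [0, 0, 0], "gripper": 1}, {"offset": [0, 0.018, 0], "dr": [0, 0, 0], "gripper": 1}, {"offset": [0, 0.018, 0], "dr": [0, 0, 0], "gripper": 1}]'

```text
time_s: 8.37
position: [625.0, -69.7, 207.2]
tcp_rot: [2.259, 2.183, 0.0]
force: [-1.5, 0.4, -0.4]
opening: -0.0
grasp_force: 0.6
```

```bash
python3 go.py 20 -27 52;python3 knob.py
```

```text
t 8.37 pos [625.  -69.7 207.2] gate [ 17.5 -27.4  51.2] F [-1.5  0.4 -0.4] open -0.0 q [-0.24  0.43  0.15  1.3  -0.    1.37]
tool offset [ 0.4  2.5 -0.8]
turn [ 0.   0.  -0.2]
scene 290 fit [ 47.3 -25.1  68.7] rms 0.73 min [ 29. -42.  62.] max [66. -9. 88.]
wrist 7159 fit [ 29.3 -10.6  85.2] rms 3.18 min [ -5. -40.  60.] max [ 64.  -6. 100.]
wrist 80 fit [-9.1  1.8 96.9] rms 0.36 min [-14. -17.  96.] max [ -5. -15. 100.]
```

servo_tool --rows '[{"offset": [0, 0.001, 0], "dr": [0, 0, 0], "gripper": 1}, {"offset": [0, 0.002, 0], "dr": [0, 0, 0], "gripper": 1}, {"offset": [0, 0.002, 0], "dr": [0, 0, 0], "gripper": 1}, {"offset": [0, 0.002, 0], "dr": [0, 0, 0], "gripper": 1}]'

```text
time_s: 8.85
position: [626.7, -69.8, 207.3]
tcp_rot: [2.259, 2.183, -0.0]
force: [-0.7, 0.1, -1.4]
opening: -0.001
grasp_force: 0.7
```

```bash
python3 go.py -127 50 100;python3 knob.py|grep scene
```

```text
t 8.85 pos [626.7 -69.8 207.3] gate [ 19.3 -27.4  51.3] F [-0.7  0.1 -1.4] open -0.0 q [-0.24  0.43  0.16  1.3  -0.    1.37]
tool offset [  76.8 -146.6  -48.7]
turn [ 0.   0.  -0.2]
scene 285 fit [ 48.9 -24.9  68.4] rms 0.81 min [ 31. -41.  61.] max [68. -9. 88.]
```

Third gear is home. Retreat, rise and move over the start button.

servo_tool --rows '[{"offset": [0, -0.012, 0], "dr": [0, 0, 0], "gripper": 1}, {"offset": [0, -0.015, -0.03], "dr": [0, 0, 0], "gripper": 1}, {"offset": [0, -0.015, -0.065], "dr": [0, 0, 0], "gripper": 1}, {"offset": [0.02, -0.035, -0.08], "dr": [0, 0, 0], "gripper": 1}, {"offset": [0.04, -0.07, -0.08], "dr": [0, 0, 0], "gripper": 1}, {"offset": [0.06, -0.105, -0.08], "dr": [0, 0, 0], "gripper": 1}, {"offset": [0.077, -0.14, -0.08], "dr": [0, 0, 0], "gripper": 1}, {"offset": [0.077, -0.147, -0.06], "dr": [0, 0, 0], "gripper": 1}]'

```text
time_s: 9.67
position: [480.1, 14.7, 271.6]
tcp_rot: [2.253, 2.183, 0.007]
force: [1.1, -0.5, -0.5]
opening: 0.003
grasp_force: 0.0
```

servo_tool --rows '[{"offset": [0, 0, 0.01], "dr": [0, 0, 0], "gripper": 1}, {"offset": [0, 0, 0.02], "dr": [0, 0, 0], "gripper": 1}, {"offset": [0, 0, 0.03], "dr": [0, 0, 0], "gripper": 1}, {"offset": [0, 0, 0.03], "dr": [0, 0, 0], "gripper": 1}]'

```text
time_s: 10.0
position: [482.6, 11.8, 234.9]
tcp_rot: [-2.258, -2.181, 0.003]
force: [0.7, -0.2, -0.2]
opening: -0.007
grasp_force: 0.0
```

```bash
python3 go.py -127 50 36;python3 knob.py; python3 - <<'E'
from h import *
p,d=ctrl.camera("scene");cv2.imwrite("pics/s2.png",cv2.resize(p[140:320,160:420],(780,540))[:,:,::-1])
E
```

```text
t 10.0 pos [482.6  11.8 234.9] gate [-127.3   49.8   78.9] F [ 0.7 -0.2 -0.2] open -0.01 q [-0.14  0.14 -0.17  1.27 -0.    1.46]
tool offset [ 0.2  0.4 42.9]
turn [-0.2 -0.  -0.3]
top 184 fit [ 48.7 -23.   68.3] rms 0.87 min [ 31. -39.  72.] max [62. -6. 89.]
scene 293 fit [ 48.9 -25.1  68.5] rms 0.75 min [ 37. -42.  61.] max [67. -8. 88.]
wrist 3526 fit [ 49.3 -24.8  68.6] rms 0.6 min [ 30. -38.  60.] max [62. -6. 88.]
```

View pics/s2.png

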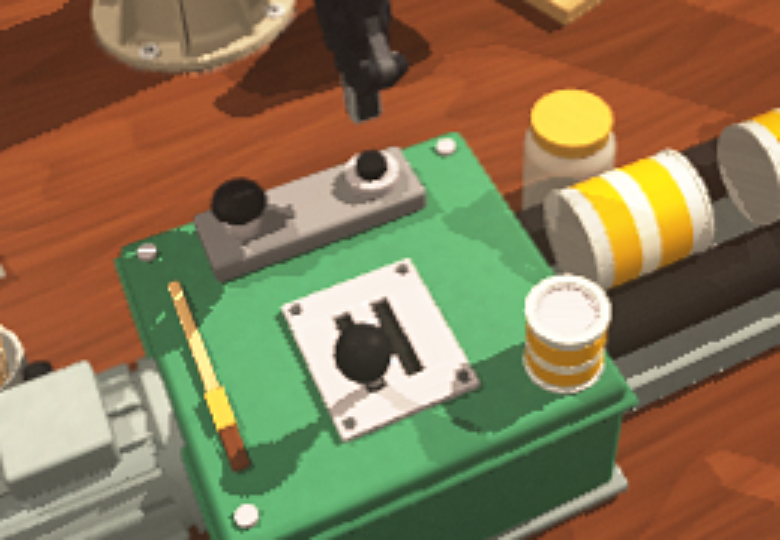

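The lever stands in third (knob at (362,352) in the crop), and the fingertips are above the start button (371,165). Descending.

servo_tool --rows '[{"offset": [0, 0, 0.012], "dr": [0, 0, 0], "gripper": 1}, {"offset": [0, 0, 0.024], "dr": [0, 0, 0], "gripper": 1}, {"offset": [0, 0, 0.034], "dr": [0, 0, 0], "gripper": 1}, {"offset": [0, 0, 0.039], "dr": [0, 0, 0], "gripper": 1}, {"offset": [0, 0, 0.039], "dr": [0, 0, 0], "gripper": 1}, {"offset": [0, 0, 0.039], "dr": [0, 0, 0], "gripper": 1}]'

```text
time_s: 10.7
position: [482.5, 12.2, 198.3]
tcp_rot: [-2.259, -2.183, 0.0]
force: [0.3, -1.2, 0.1]
opening: 0.005
grasp_force: 0.0
```

servo_tool --rows '[{"offset": [0, 0, 0.002], "dr": [0, 0, 0], "gripper": 1}, {"offset": [0, 0, 0.004], "dr": [0, 0, 0], "gripper": 1}, {"offset": [0, 0, 0.004], "dr": [0, 0, 0], "gripper": 1}]'

```text
time_s: 10.95
position: [482.5, 12.2, 194.4]
tcp_rot: [2.259, 2.183, 0.0]
force: [0.1, -0.4, 0.2]
opening: 0.0
grasp_force: 0.0
```

servo_tool --rows '[{"offset": [0, 0, 0.002], "dr": [0, 0, 0], "gripper": 1}, {"offset": [0, 0, 0.004], "dr": [0, 0, 0], "gripper": 1}, {"offset": [0, 0, 0.006], "dr": [0, 0, 0], "gripper": 1}, {"offset": [0, 0, 0.007], "dr": [0, 0, 0], "gripper": 1}, {"offset": [0, 0, 0.007], "dr": [0, 0, 0], "gripper": 1}]'

```text
time_s: 11.37
position: [482.7, 12.2, 187.5]
tcp_rot: [2.259, 2.183, 0.001]
force: [1.2, 0.1, 4.8]
opening: 0.004
grasp_force: 2.0
```

servo_tool --rows '[{"offset": [0, 0, 0.001], "dr": [0, 0, 0], "gripper": 1}, {"offset": [0, 0, 0.002], "dr": [0, 0, 0], "gripper": 1}, {"offset": [0, 0, 0.002], "dr": [0, 0, 0], "gripper": 1}, {"offset": [0, 0, 0.002], "dr": [0, 0, 0], "gripper": 1}]'

```text
time_s: 11.7
position: [482.8, 12.2, 186.0]
tcp_rot: [2.258, 2.182, 0.001]
force: [-0.8, -0.4, 6.9]
opening: -0.004
grasp_force: 3.7
```

servo_tool --rows '[{"offset": [0, 0, 0.001], "dr": [0, 0, 0], "gripper": 1}, {"offset": [0, 0, 0.0015], "dr": [0, 0, 0], "gripper": 1}, {"offset": [0, 0, 0.0015], "dr": [0, 0, 0], "gripper": 1}, {"offset": [0, 0, 0.0015], "dr": [0, 0, 0], "gripper": 1}]'

```text
time_s: 12.03
position: [482.8, 12.2, 185.8]
tcp_rot: [2.258, 2.182, 0.002]
force: [-4.4, 0.1, 16.3]
opening: -0.001
grasp_force: 8.1
```

At 16 N the button bottoms out, so it is fully pressed. Release and rise.

servo_tool --rows '[{"offset": [0, 0, -0.005], "dr": [0, 0, 0], "gripper": 1}, {"offset": [0, 0, -0.012], "dr": [0, 0, 0], "gripper": 1}, {"offset": [0, 0, -0.03], "dr": [0, 0, 0], "gripper": 1}, {"offset": [0, 0, -0.06], "dr": [0, 0, 0], "gripper": 1}, {"offset": [0, 0, -0.09], "dr": [0, 0, 0], "gripper": 1}, {"offset": [0, 0, -0.1], "dr": [0, 0, 0], "gripper": 1}, {"offset": [0, 0, -0.1], "dr": [0, 0, 0], "gripper": 1}, {"offset": [0, 0, -0.1], "dr": [0, 0, 0], "gripper": 1}]'

```text
time_s: 12.7
position: [482.4, 12.2, 283.3]
tcp_rot: [2.259, 2.183, -0.0]
force: [-0.0, -0.3, -0.6]
opening: 0.002
grasp_force: 0.0
```

```bash
python3 go.py;python3 knob.py; python3 - <<'E'
from h import *
p,d=ctrl.camera("scene");C=cloud("scene",d)
q=C[190:199,279:289].reshape(-1,3);v=cv2.cvtColor(p,cv2.COLOR_RGB2HSV)[190:199,279:289,2].ravel();print("start z",np.median(q[v<80],0))
cv2.imwrite("pics/s3.png",p[:,:,::-1])
E
```

```text
t 12.7 pos [482.4  12.2 283.3] gate [-127.4   50.2  127.3] F [-0.  -0.3 -0.6] open 0.0 q [-0.14  0.12 -0.07  1.38 -0.    1.46]
turn [-0.   0.  -0.2]
top 179 fit [ 48.6 -23.   68.3] rms 0.85 min [ 33. -39.  72.] max [62. -6. 89.]
scene 296 fit [ 49.  -24.8  68.2] rms 0.76 min [ 37. -42.  61.] max [68. -9. 88.]
wrist 2161 fit [ 49.1 -24.8  68.4] rms 0.56 min [ 30. -40.  60.] max [62. -6. 88.]
start z [488.26000738  11.0960547  191.61712615]
```

View pics/s3.png

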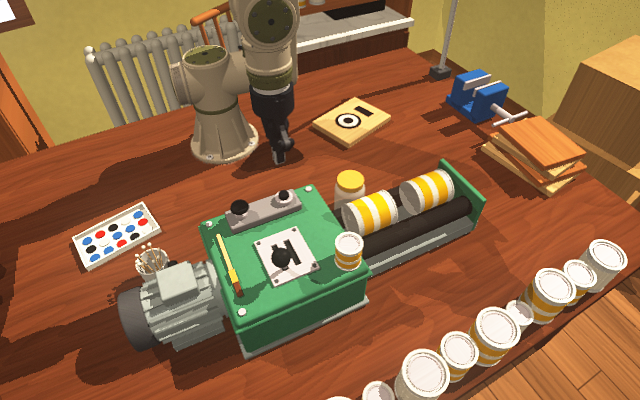

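The knob is in third at (281,257), the start button is back up at (284,195), and the tins, brush, jar and can are where they were. Handing in.

```bash
python3 -c "
from station import ctrl
print(ctrl.hand_in())"
```

```text
the job is handed in; nothing more can be done
None
```

The lever is fully forward in third, reached through neutral by pushing only and without entering reverse; start was pressed to its stop and came back up, nothing else was disturbed in the final picture, and the job was handed in at about 13 s (no verdict returned).

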